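# Lay out the stacked miniatures for hanging

## Task

Take the stack of four framed miniatures apart from the top down and lay each one face up on the layout card marked out for its shape and size, centred and square inside the yellow tape marks. Keep the frames level and lower them onto the cards rather than letting them drop. Leave the drinking glass and the spirit level where they are.

Things in the scene. Friction and masses are not known exactly. Their poses are not given: they have to be found in the camera images.
- frame_round: loose, the small round framed miniature: a disc 38 mm across, 18 mm thick, dark wood rim, cream mount, grey picture; on the very top of the stack. Origin at the centre of its underside, z up out of the picture face; solid flat block, 0.04 to 0.26 kg.
- frame_square: loose, the square framed miniature, 48 x 48 mm, 18 mm thick, dark wood rim; second from the top, under the round one. Origin at the centre of its underside, z up out of the picture face; solid flat block, 0.04 to 0.26 kg.
- frame_oblong: loose, the oblong framed miniature, 100 mm (its x) by 54 mm (its y), 18 mm thick, dark wood rim; third from the top, under the square one. Origin at the centre of its underside, z up out of the picture face; solid flat block, 0.04 to 0.26 kg.
- frame_long: loose, the long framed miniature, 150 mm (its x) by 60 mm (its y), 18 mm thick, dark wood rim; at the bottom of the stack, lying on the bench. Origin at the centre of its underside, z up out of the picture face; solid flat block, 0.04 to 0.26 kg.
- card_round: fixed white layout card, 2 mm thick, 78 x 78 mm with a circle of eight short yellow tape strips whose inner edges are 54 mm across: the place of the round frame (8 mm of room all round). Origin at the centre of its underside, on the bench; the marks are centred on it and square to its x and y.
- card_square: fixed white layout card, 2 mm thick, 88 x 88 mm with four yellow tape corners enclosing 64 x 64 mm: the place of the square frame (8 mm of room all round). Origin at the centre of its underside, on the bench; the marks are centred on it and square to its x and y.
- card_oblong: fixed white layout card, 2 mm thick, 140 mm (its x) by 94 mm (its y) with four yellow tape corners enclosing 116 x 70 mm: the place of the oblong frame (8 mm of room all round). Origin at the centre of its underside, on the bench; the marks are centred on it and square to its x and y.
- card_long: fixed white layout card, 2 mm thick, 190 mm (its x) by 100 mm (its y) with four yellow tape corners enclosing 166 x 76 mm: the place of the long frame (8 mm of room all round). Origin at the centre of its underside, on the bench; the marks are centred on it and square to its x and y.
- glass: loose small empty drinking glass, 46 mm across, 55 mm tall, upright, a bystander; origin at the centre of its underside
- level: loose small aluminium spirit level lying flat, 130 mm (its x) by 22 mm by 20 mm tall, a bystander; origin at the centre of its underside
Mind the look-alikes: they are no part of the job. Leave any green look-alike of the frame_square alone.

How it is judged:
By the outcome, as a careful person would: the job done as asked, in the order asked, and still so for the second after the job is handed in, with the robot touching nothing.
It also fails if it takes over 125 s, if anything falls off the work surface, if the arm or the gripper's body presses on something with over 40 N, if the wrist force passes 120 N, or if a joint passes its speed limit or range.

## Robot

A 6-joint arm with a two-finger parallel gripper is mounted at the origin on the work surface. World frame = base frame: x ahead of the robot, y to its left, z up, the work surface at z = 0. Lengths are in m, angles in rad, forces in N, time in s.
With the tool pointing down it reaches from about 0.425 to 1.125 m from the base axis. Payload 14.9 kg.
Tool frame: the origin (TCP) lies at the very end of the fingers, on their centre line; the grasp point (between the pads) lies 19 mm behind it; x points along the fingers, z is the direction in which the jaws open and shut, and the axes are right-handed (so a half turn about x gives the same grasp; the last joint's range is limited). The gripper opens to 91 mm and grips with 3 to 60 N. Pads are 32 mm wide; open, the fingers measure 118 mm over their backs; the gripper's body (76 mm by 178 mm) begins 60 mm behind the grasp point.
Start: joints at [-1.217, 0.379, 1.734, -0, 1.028, -0.033], TCP at [0.264, -0.648, 0.214] pointing down, gripper open.
Joint ranges: [-2.77, 2.77], [-0.74, 2.19], [0, 2.66], [-1.06, 4.2], [0.31, 2.87], [-3.08, 3.08]. Speed limits (rad/s): [1.89, 1.89, 2.39, 3.14, 3.14, 3.14].

## Interface

Orientations are given as a rotation vector (axis times angle).
In Python, from plant import arm gives the robot as it stands.
- The arm moves only by the tool apply_moves, never from a script. Its argument "commands" is one flat list of numbers, 7 for each row, row after row: the shift along the tool's x, y, z each as a share of 0.12 m, from -1 to 1, then the turn, a rotation vector about the tool's x, y, z each as a share of 45 degrees, from -1 to 1, then the closure, from -1 (fully open) to 1 (shut). A call has 1 to 12 rows; each row is the pose to reach, as a shift and turn from the pose commanded when the call began, along the tool's axes at that moment; what a row does not reach only later rows make up. A row lasts 1/8 s, in which the tool goes at most 62.5 mm and 10.7 degrees, less where a joint would pass 70% of its speed; a pose out of reach is approached as far as the arm can. A call with a number of a shift or a turn outside -1 to 1 is refused whole. A call with a gripper value outside its range is refused whole. The fingers move at their own pace and stop on an object; "newtons" is the grip in N (left out, the last holds). Time passes only in rows, so rows that repeat a pose let the fingers close. It gives the time, the measured TCP pose, the force and the opening at its end, in the units of the state.
- arm.state(): the state, without advancing time (a new reading comes with each control period).
- arm.capture(name): name is "scene" or "top" or "wrist"; returns a dict with "frame" (384x512x3 uint8, red, green, blue), "fx", "fy", "cx", "cy" (pixels), "R" (3x3) and "t" (3): a world point X has camera coordinates R X + t; the wrist camera has in their place "hand_eye" (4x4, takes a point from camera to tool coordinates, whose origin is the TCP and whose axes are the tool frame's). Camera axes: x right, y down, z forward; pixel columns grow to the right and rows downward; lengths in m; the calibration is good to about 2 mm. The wrist camera is an equidistant fisheye: a pixel r from the principal point sees the ray r / f radians off the axis. A picture is of the moment at which its call begins: read the wrist's pose just before it. There is no depth.
- arm.job_done(): hands the job in, once; it reports no verdict.
Trained networks look in a picture, given as the dict that the camera call returned (one of the last four; its "shot" number tells which), for a name from the list of things; names that differ only in an ending like _2 or _b are one class to them, and where a whole thing is asked for, a point or a joint stands for the part that bears it (a point fixed in the world has none). Each returns a list of dicts, best first, with "confidence" (0 to 1); they miss things now and then, are a little off and sometimes report something else, mostly with a low value. They report only what shows in the picture. A call takes as long as a camera call. They do not tell look-alikes from the thing itself.
- arm.look_for(picture, label): "rect" ([left, top, right, bottom] in pixels, round what is visible of it).
- arm.outline_of(picture, label): "mask" (384x512 bool, what is visible of it) and "rect" ([left, top, right, bottom] in pixels, round what is visible of it).
- arm.tip_of(picture, label): "pixel" ([column, row] in pixels: a listed point, or the origin of a listed thing).
The state is a dict: "clock": time; "joint_pos": joint angles; "dq": joint speeds; "effort": joint torques, N m; "ee_pos": TCP position; "tool_rot": TCP orientation; "force": force on the tool from outside, world axes, zero at the start; "moment": the same for the moment, N m; "finger_gap": opening from 0.0 (shut) to 1.0 (fully open).
Only numpy, scipy, OpenCV 4.12 (cv2) and the standard library are available. Lean on these libraries where they do the work, as an engineer would, in place of code of your own. Each camera call takes 0.05 s, during which the arm holds its last target. There are 200 camera calls.

## Working session

There is one attempt and no reset: what is moved stays moved. The work goes in short steps, Python scripts to look and compute and a tool call to move; the robot and the scene stay as the last step left them, time stands still between calls to the robot, and variables do not carry over. Pictures are saved under pics/ and viewed, about 12 in all and at most 16, crops included, and the job is handed in when it is done.

Besides the shell and the picture viewer there is one more tool, called after "Call:" as a command line: name --argument value ..., lists and objects as JSON in quotes. apply_moves: Moves the arm, as the interface text tells. Its arguments: {"type":"object","properties":{"commands":{"type":"array"},"newtons":{"type":"number"}},"required":["commands"]}

```bash
mkdir -p pics; ls
python3 - <<'E'
from plant import arm
import cv2
s=arm.state(); print(s)
for n in("scene","top"):
    c=arm.capture(n); cv2.imwrite(f"pics/{n}0.png",c["frame"][:,:,::-1]); print(n,c["fx"],c["fy"],c["cx"],c["cy"],c["R"],c["t"])
    for l in["frame_round","frame_square","frame_oblong","frame_long","card_round","card_square","card_oblong","card_long","glass","level"]:
        print(l,[(d["rect"],round(d["confidence"],2)) for d in arm.look_for(c,l)[:3]], [(d["pixel"],round(d["confidence"],2)) for d in arm.tip_of(c,l)[:2]] if n=="top" else "")
E
```

```text
pics
{'clock': 0.0, 'joint_pos': array([-1.21730345e+00,  3.79400288e-01,  1.73478155e+00,  3.75148183e-07,
        1.02846831e+00, -3.33057180e-02]), 'dq': array([ 5.73432922e-05, -6.53416879e-04,  1.38464015e-03,  1.73640047e-04,
       -3.28208401e-04, -2.72363333e-04]), 'effort': array([-2.37339755e-04, -7.63739777e+01, -4.34380174e+01,  6.50695805e-02,
        4.25579678e-02, -7.45319608e-05]), 'ee_pos': array([ 0.26391415, -0.64792341,  0.21329365]), 'tool_rot': array([ 0.92035532,  1.36859794, -0.91933453]), 'force': array([0.64696806, 0.40826495, 1.13144483]), 'moment': array([-0.05044895,  0.00649866, -0.00132739]), 'finger_gap': 1.0002838629040816}
scene 347.62483847255965 347.62483847255965 253.84936847589424 194.07396886412772 [[ 0.80104786  0.59851378  0.01017688]
 [ 0.50493703 -0.66647886 -0.54849296]
 [-0.32149792  0.4445078  -0.83609324]] [-0.34209129 -0.26563124  1.10126669]
frame_round [([173.9, 258.7, 190.6, 276.8], 0.81), ([345.7, 166.8, 384.0, 194.4], 0.67)] 
frame_square [([123.7, 319.0, 145.4, 349.3], 0.81), ([168.2, 259.0, 195.9, 283.5], 0.6)] 
frame_oblong [(
[... 881 characters left out ...]
9.6, 224.3], 0.63), ([349.4, 201.8, 373.4, 219.7], 0.45)] [([413.0, 209.0], 0.95), ([357.9, 214.4], 0.77)]
frame_oblong [([333.7, 195.1, 376.5, 229.2], 0.65), ([157.5, 204.8, 171.9, 256.1], 0.35)] [([352.3, 211.7], 0.81)]
frame_long [([322.1, 192.1, 388.2, 229.5], 0.81)] [([353.0, 206.3], 0.59)]
card_round [] [([164.8, 135.9], 0.63)]
card_square [([212.6, 201.8, 247.3, 237.9], 0.85)] [([229.4, 220.7], 0.78)]
card_oblong [([79.8, 194.0, 135.7, 237.8], 0.68)] [([113.4, 215.8], 0.56)]
card_long [([252.4, 112.4, 331.4, 166.0], 0.89)] [([291.6, 136.5], 0.62)]
glass [([216.9, 130.8, 233.6, 149.1], 0.63)] [([226.0, 143.9], 0.71)]
level [([162.2, 202.5, 170.1, 256.6], 0.84)] [([166.4, 227.3], 0.72)]
```

Run:
```python
import cv2
a=cv2.imread("pics/top0.png"); cv2.imwrite("pics/top0b.png",cv2.resize(a[80:310,60:450],None,fx=2.05,fy=2.05,interpolation=cv2.INTER_CUBIC))
```

```text
(no output)
```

View pics/top0b.png

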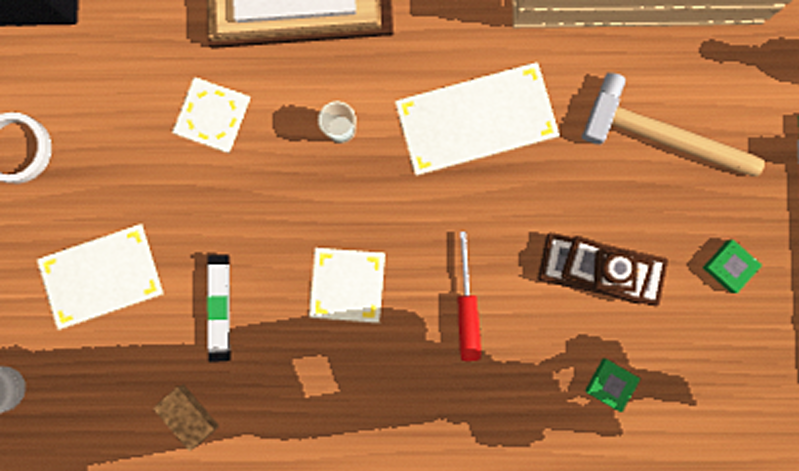

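View pics/scene0.png

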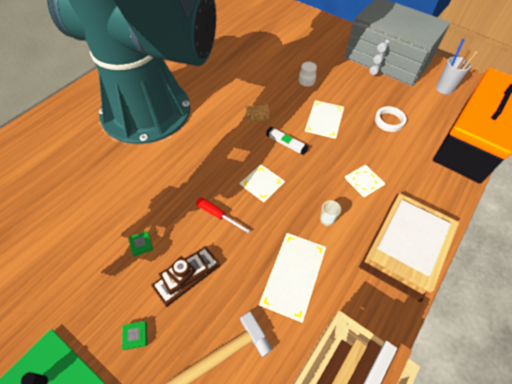

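The top view shows the stack at about (360,210), with round on square on oblong on long. The two green squares at (413,209) and (358,268) are the look-alikes for frame_square, so I leave those alone. The cards are round (164,136), long (292,137), oblong (109,216) and square (230,219), and the glass is at (225,139) and the level at (166,230). The target square is the brown one under the round disc.

```bash
cat > h.py <<'E'
import numpy as np, cv2
from scipy.spatial.transform import Rotation as Ro
from plant import arm
def ray(c,px,pose=None):
    """world origin and direction(s) of pixels Nx2"""
    px=np.atleast_2d(np.asarray(px,float)); u=np.c_[(px[:,0]-c["cx"])/c["fx"],(px[:,1]-c["cy"])/c["fy"]]
    if "R" in c:
        R=np.asarray(c["R"]); t=np.asarray(c["t"]); return -R.T@t, np.c_[u,np.ones(len(u))]@R
    th=np.linalg.norm(u,axis=1,keepdims=True); d=np.c_[u/np.maximum(th,1e-9)*np.sin(th),np.cos(th)]
    T=pose@np.asarray(c["hand_eye"]); return T[:3,3], d@T[:3,:3].T
def onz(c,px,z,pose=None):
    o,d=ray(c,px,pose); z=np.asarray(z,float); k=(z-o[2])/d[:,2]; return (o+k[:,None]*d)[:,:2]
def proj(c,X,pose=None):
    X=np.atleast_2d(X)
    if "R" in c: p=X@np.asarray(c["R"]).T+c["t"]; u=p[:,:2]/p[:,2:]
    else:
        T=pose@np.asarray(c["hand_eye"]); p=(X-T[:3,3])@T[:3,:3]; r=np.linalg.norm(p[:,:2],axis=1,keepdims=True)
        u=p[:,:2]/np.maximum(r,1e-9)*np.arctan2(r,p[:,2:])
    return u*[c["fx"],c["fy"]]+[c["cx"],c["cy"]]
def pose():
    s=arm.state(); T=np.eye(4); T[:3,:3]=Ro.from_rotvec(s["tool_rot"]).as_matrix(); T[:3,3]=s["ee_pos"]; return T,s
def down(zdir): # tool rotation: x down, jaw axis z at angle zdir (rad) in the plane
    x=np.array([0,0,-1.]); z=np.array([np.cos(zdir),np.sin(zdir),0]); return np.c_[x,np.cross(z,x),z]
def shares(T,p,zdir):
    """shares of a shift and turn to world p, jaw direction zdir (mod pi)"""
    best=None
    for k in(-1,0,1,2):
        v=Ro.from_matrix(T[:3,:3].T@down(zdir+k*np.pi)).as_rotvec()
        if best is None or np.linalg.norm(v)<np.linalg.norm(best): best=v
    return np.r_[T[:3,:3].T@(np.asarray(p)-T[:3,3])/.12, best/np.radians(45)]
def rectfit(P):
    (x,y),(w,h),a=cv2.minAreaRect((P*1e4).astype(np.float32)); w,h=w/1e4,h/1e4
    if w<h: w,h,a=h,w,a+90
    return np.array([x/1e4,y/1e4]),w,h,(a+90)%180-90
E
python3 - <<'E'
from h import *
np.set_printoptions(precision=4,suppress=True)
c=arm.capture("top"); f=c["frame"]; hsv=cv2.cvtColor(f,cv2.COLOR_RGB2HSV)
m=((hsv[...,1]<70)&(hsv[...,2]>90)).astype(np.uint8)
for n,(u,v) in dict(round=(164,136),long=(292,137),oblong=(109,216),square=(230,219)).items():
    k,l,st,ce=cv2.connectedComponentsWithStats(m); 
    # label nearest with big area
    ids=[i for i in range(1,k) if st[i,4]>300]; i=min(ids,key=lambda i:np.hypot(*(ce[i]-[u,v])))
    cn=cv2.findContours((l==i).astype(np.uint8),cv2.RETR_EXTERNAL,cv2.CHAIN_APPROX_NONE)[0][0][:,0]
    print("card",n,*rectfit(onz(c,cn,.002)))
for n,p,z in(("fr",(358.4,210.3),.054),("fl",(355,210.8),.0),("glass",(226,143.9),0),("level",(166.4,227.3),0)): print(n,onz(c,[p],z))
T,s=pose(); print(T)
w=arm.capture("wrist"); print(w["fx"],w["fy"],w["cx"],w["cy"],np.asarray(w["hand_eye"])); cv2.imwrite("pics/w0.png",w["frame"][:,:,::-1])
E
```

```text
card round [0.6785 0.1713] 0.0799942626953125 0.07861744384765625 69.84221649169922
card long [ 0.67   -0.1716] 0.19082156982421875 0.10035406494140625 -75.05965614318848
card oblong [0.4697 0.3113] 0.14153204345703124 0.09442202758789063 -71.54471969604492
card square [ 0.4575 -0.0049] 0.08925151977539063 0.08728243408203125 85.31050872802734
fr [[ 0.4751 -0.3253]]
fl [[ 0.4758 -0.331 ]]
glass [[0.6546 0.0031]]
level [[0.4356 0.1581]]
[[ 0.      0.9261  0.3772  0.264 ]
 [-0.      0.3772 -0.9261 -0.6483]
 [-1.     -0.      0.      0.2139]
 [ 0.      0.      0.      1.    ]]
297.3186396354542 297.3186396354542 250.30821349309954 190.15817870712775 [[ 0.0002 -0.2931  0.9561 -0.1707]
 [-0.0003 -0.9561 -0.2931  0.0834]
 [ 1.     -0.0003 -0.0003  0.0006]
 [ 0.      0.      0.      1.    ]]
```

View pics/w0.png

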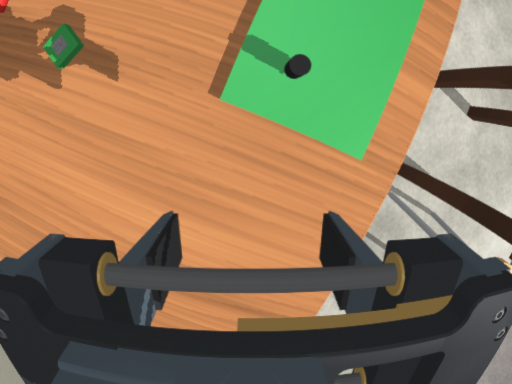

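```bash
cat >> h.py <<'E'
def plan(stops,T=None,nd=2):
    """stops: list of (p,zdir_deg); splits into legs, prints rounded shares for each call + rows needed"""
    if T is None: T,_=pose()
    for p,zd in stops:
        z=np.radians(zd); n=0
        while True:
            v=shares(T,p,z); N=max(1,int(np.ceil(np.abs(v).max()-1e-3)))
            last=N==1
            w=v/N
            w[:3]=T[:3,:3].T@((np.asarray(p)-T[:3,3])/N)/.12
            w=np.clip(np.round(w,3 if last else nd),-1,1)
            rows=max(np.linalg.norm(w[:3])*.12/.0625,np.linalg.norm(w[3:])*45/10.7)
            T=T.copy(); T[:3,3]+=T[:3,:3]@w[:3]*.12; T[:3,:3]=T[:3,:3]@Ro.from_rotvec(w[3:]*np.radians(45)).as_matrix()
            print(w.tolist(),"rows %.1f"%rows,"->",T[:3,3].round(4)); n+=1
            if last or n>9: break
    return T
E
python3 - <<'E'
from h import *
plan([((.468,-.36,.16),-13)])
E
```

```text
[0.15, 0.83, -0.53, -0.41, 0.0, 0.0] rows 1.9 -> [ 0.3323 -0.5518  0.196 ]
[0.15, 0.95, -0.24, -0.4, 0.0, 0.0] rows 1.9 -> [ 0.4001 -0.4558  0.1779]
[0.15, 0.976, 0.067, -0.409, 0.0, 0.0] rows 1.9 -> [ 0.468  -0.36    0.1599]
```

Call:
apply_moves --commands '[0.15,0.83,-0.53,-0.41,0,0,-1,0.15,0.83,-0.53,-0.41,0,0,-1]' --newtons 20

```text
clock: 1.95
ee_pos: [0.3328, -0.5507, 0.1956]
tool_rot: [0.67, 1.465, -0.67]
force: [0.3, -0.6, 0.7]
finger_gap: 0.999
```

Call:
apply_moves --commands '[0.15,0.95,-0.24,-0.4,0,0,-1,0.15,0.95,-0.24,-0.4,0,0,-1]'

```text
clock: 2.2
ee_pos: [0.401, -0.454, 0.1778]
tool_rot: [0.425, 1.528, -0.425]
force: [0.7, -1.1, 0.4]
finger_gap: 1.006
```

Call:
apply_moves --commands '[0.15,0.976,0.067,-0.41,0,0,-1,0.15,0.976,0.067,-0.41,0,0,-1,0.15,0.976,0.067,-0.41,0,0,-1,0.15,0.976,0.067,-0.41,0,0,-1]'

```text
clock: 2.7
ee_pos: [0.468, -0.3602, 0.1601]
tool_rot: [0.177, 1.563, -0.178]
force: [-0.3, -0.5, 0.2]
finger_gap: 1.0
```

Run:
```python
from h import *
T,s=pose(); c=arm.capture("wrist"); f=c["frame"]
np.savez("w1.npz",T=T,**{k:np.asarray(v) for k,v in c.items()})
g=f[20:250,140:370]; cv2.imwrite("pics/w1.png",cv2.resize(g[:,:,::-1],None,fx=2.6,fy=2.6,interpolation=cv2.INTER_CUBIC))
for l,z in(("frame_round",.054),("frame_square",.036),("frame_oblong",.018),("frame_long",0)):
    for d in arm.tip_of(c,l)[:2]: print(l,d["pixel"],d["confidence"],onz(c,[d["pixel"]],z,T))
```

```text
frame_round [250.8, 156.6] 0.83 [[ 0.47586396 -0.32991201]]
frame_square [131.6, 173.9] 0.93 [[ 0.3461529  -0.32090793]]
frame_square [276.7, 265.2] 0.6 [[ 0.47606043 -0.46261667]]
```

View pics/w1.png

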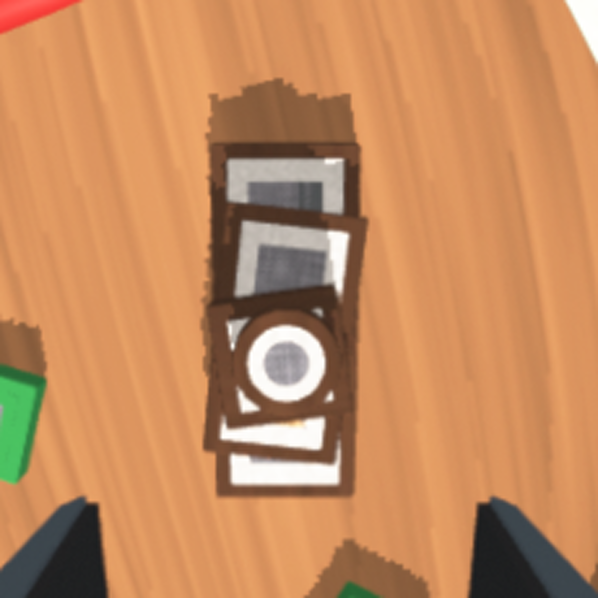

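```bash
cat >> h.py <<'E'
def rigid(W,w,h):
    """W: 4 world corners, in order around; model rectangle first edge = h side... returns centre, angle of long side(w), sizes, rms"""
    M=np.array([[w/2,h/2],[w/2,-h/2],[-w/2,-h/2],[-w/2,h/2]])
    ctr=W.mean(0); q=(W-ctr); H=M.T@q; U,S,Vt=np.linalg.svd(H); D=np.diag([1,np.sign(np.linalg.det(Vt.T@U.T))]); R=Vt.T@D@U.T
    e=q-M@R.T
    return ctr,np.degrees(np.arctan2(R[1,0],R[0,0])),[np.linalg.norm(W[i]-W[(i+1)%4]).round(4) for i in range(4)],np.sqrt((e**2).sum(1).mean())
E
python3 - <<'E'
from h import *
np.set_printoptions(precision=4,suppress=True)
d=np.load("w1.npz"); c={k:d[k] for k in("fx","fy","cx","cy","hand_eye")}; T=d["T"]
px=lambda L:(np.array(L)+.5)/2.6-.5+[140,20]
for n,L,z,w,h in(("sq",[(210,303),(333,290),(345,412),(226,427)],.054,.048,.048),("ob",[(232,206),(367,219),(338,462),(205,450)],.036,.1,.054),("lo",[(212,143),(359,143),(354,494),(217,494)],.018,.15,.06)):
    print(n,*rigid(onz(c,px(L),z,T),w,h))
print("round",onz(c,px([(288,363)]),.072,T), "diam",onz(c,px([(234,363),(342,363),(288,309),(288,417)]),.072,T))
E
```

```text
sq [ 0.4719 -0.3301] 83.47071832693476 [np.float64(0.0444), np.float64(0.0455), np.float64(0.0446), np.float64(0.0467)] 0.0020121606392630325
ob [ 0.4754 -0.3256] 70.7711597057739 [np.float64(0.0511), np.float64(0.0969), np.float64(0.0537), np.float64(0.0969)] 0.0019203133846365673
lo [ 0.4761 -0.3231] 76.99406355188027 [np.float64(0.0584), np.float64(0.1478), np.float64(0.0594), np.float64(0.1478)] 0.0012548088227292429
round [[ 0.4757 -0.3289]] diam [[ 0.4578 -0.3248]
 [ 0.4937 -0.333 ]
 [ 0.4799 -0.3109]
 [ 0.4715 -0.3475]]
```

Run:
```python
from h import *
plan([((.4757,-.3289,.0575),-13)])
```

```text
[0.855, 0.275, 0.006, -0.001, 0.0, 0.0] rows 1.7 -> [ 0.4757 -0.3289  0.0575]
```

Call:
apply_moves --commands '[0.3,0.275,0.006,0,0,0,-1,0.65,0.275,0.006,0,0,0,-1,0.855,0.275,0.006,0,0,0,-1,0.855,0.275,0.006,0,0,0,-0.3,0.855,0.275,0.006,0,0,0,0.0,0.855,0.275,0.006,0,0,0,0.1,0.855,0.275,0.006,0,0,0,0.3,0.855,0.275,0.006,0,0,0,1,0.855,0.275,0.006,0,0,0,1,0.855,0.275,0.006,0,0,0,1]' --newtons 15

```text
clock: 4.2
ee_pos: [0.4761, -0.328, 0.0575]
tool_rot: [0.177, 1.563, -0.177]
force: [-1.0, 1.7, 5.4]
finger_gap: 0.414
```

Run:
```python
from h import *
T,s=pose(); print(s["force"],s["joint_pos"])
T=plan([((.4757,-.3289,.16),-13)],T); plan([((.6546,.1055,.16),-20)],T)
```

```text
[-1.02698125  1.6861674   5.43161764] [-6.43535865e-01  4.25272031e-01  2.03045202e+00  1.45411792e-05
  6.85779471e-01 -4.17797431e-01]
[-0.854, -0.008, -0.002, 0.001, 0.0, 0.0] rows 1.6 -> [ 0.4757 -0.3289  0.16  ]
[-0.0, 0.97, 0.16, 0.04, 0.0, 0.0] rows 1.9 -> [ 0.5205 -0.2198  0.16  ]
[-0.0, 0.97, 0.13, 0.04, 0.0, 0.0] rows 1.9 -> [ 0.5653 -0.1112  0.16  ]
[-0.0, 0.97, 0.1, 0.04, 0.0, 0.0] rows 1.9 -> [ 0.61   -0.0031  0.16  ]
[-0.0, 0.976, 0.067, 0.036, 0.0, 0.0] rows 1.9 -> [0.6546 0.1056 0.16  ]
```

Call:
apply_moves --commands '[-0.05,0,0,0,0,0,1,-0.15,0,0,0,0,0,1,-0.5,0,0,0,0,0,1,-0.85,0,0,0,0,0,1]'

```text
clock: 4.7
ee_pos: [0.4759, -0.3278, 0.161]
tool_rot: [0.177, 1.564, -0.177]
force: [0.5, -0.3, -0.3]
finger_gap: 0.408
```

Call:
apply_moves --commands '[0,0.5,0.08,0.02,0,0,1,0,0.97,0.16,0.04,0,0,1]'

```text
clock: 4.95
ee_pos: [0.5215, -0.2179, 0.1609]
tool_rot: [0.203, 1.559, -0.204]
force: [0.8, 0.2, -1.0]
finger_gap: 0.412
```

Call:
apply_moves --commands '[0,0.5,0.06,0.02,0,0,1,0,0.97,0.13,0.04,0,0,1]'

```text
clock: 5.2
ee_pos: [0.5661, -0.1083, 0.1604]
tool_rot: [0.227, 1.558, -0.227]
force: [2.0, -0.8, -0.1]
finger_gap: 0.408
```

Call:
apply_moves --commands '[0,0.5,0.05,0.02,0,0,1,0,0.97,0.1,0.04,0,0,1]'

```text
clock: 5.45
ee_pos: [0.6108, -0.0, 0.1603]
tool_rot: [0.251, 1.555, -0.251]
force: [1.1, -1.1, -0.2]
finger_gap: 0.411
```

Call:
apply_moves --commands '[0,0.5,0.03,0.02,0,0,1,0,0.976,0.067,0.036,0,0,1,0,0.976,0.067,0.036,0,0,1,0,0.976,0.067,0.036,0,0,1]'

```text
clock: 5.95
ee_pos: [0.6543, 0.1064, 0.1596]
tool_rot: [0.273, 1.554, -0.273]
force: [-0.6, -0.1, -0.9]
finger_gap: 0.41
```

```bash
cat >> h.py <<'E'
def wshot(tag):
    T,s=pose(); c=arm.capture("wrist"); f=c["frame"]
    np.savez(tag+".npz",T=T,**{k:np.asarray(v) for k,v in c.items()}); cv2.imwrite(f"pics/{tag}.png",f[:,:,::-1])
    return c,T,s
def card(c,T,near):
    """fit white card whose centre lies nearest world point `near`"""
    hsv=cv2.cvtColor(c["frame"],cv2.COLOR_RGB2HSV); m=(((hsv[...,1]<70)|((hsv[...,0]>22)&(hsv[...,0]<36)))&(hsv[...,2]>95)).astype(np.uint8)
    k,l,st,ce=cv2.connectedComponentsWithStats(m); q=proj(c,[[*near,.002]],T)[0]
    i=min([i for i in range(1,k) if st[i,4]>800],key=lambda i:np.hypot(*(ce[i]-q)))
    cn=cv2.findContours((l==i).astype(np.uint8),cv2.RETR_EXTERNAL,cv2.CHAIN_APPROX_NONE)[0][0][:,0]
    return q,cn,*rectfit(onz(c,cn,.002,T))
E
python3 - <<'E'
from h import *
c,T,s=wshot("w2"); print(s["ee_pos"],s["force"],s["finger_gap"],s["clock"])
q,cn,*r=card(c,T,(.6785,.1713)); print(q,r)
E
```

```text
[0.6543138  0.10640889 0.15964522] [-0.55887354 -0.13068857 -0.87086734] 0.4103121390363895 5.95
[250.54697958 114.17957799] [array([0.67959556, 0.17209016]), 0.0782574951171875, 0.07788821411132812, -20.29572296142578]
```

View pics/w2.png

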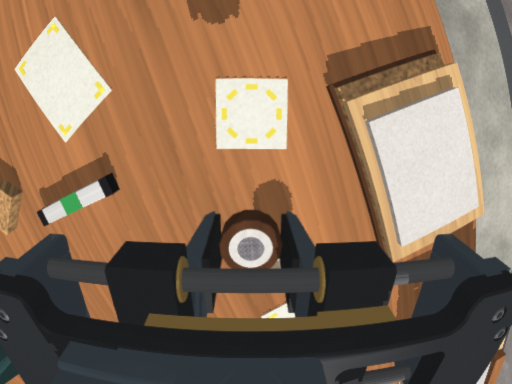

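Run:
```python
from h import *
d=np.load("w2.npz"); c={k:d[k] for k in d.files}; T=d["T"]
f=c["frame"]; hsv=cv2.cvtColor(f,cv2.COLOR_RGB2HSV); m=((hsv[...,2]>110)&(hsv[...,1]<90)).astype(np.uint8)
k,l,st,ce=cv2.connectedComponentsWithStats(m); i=min([i for i in range(1,k) if st[i,4]>300],key=lambda i:np.hypot(*(ce[i]-[250,248])))
cn=cv2.findContours((l==i).astype(np.uint8),cv2.RETR_EXTERNAL,cv2.CHAIN_APPROX_NONE)[0][0][:,0]
W=onz(c,cn,T[2,3]+.0145,T); (x,y),r=cv2.minEnclosingCircle((W*1e4).astype(np.float32)); print(ce[i],x/1e4,y/1e4,r/1e4, W.mean(0))
print("in tool",T[:3,:3].T@(np.r_[x/1e4,y/1e4,T[2,3]+.0145]-T[:3,3]))
plan([((.6796,.1721,.0065),-20.3)],T)
```

```text
[250.32701754 247.7445614 ] 0.65426484375 0.10529876708984375 0.013576138305664063 [0.65429431 0.10550477]
in tool [-0.01449983 -0.00106305  0.00033104]
[0.64, 0.29, 0.01, 0.0, -0.0, 0.0] rows 1.3 -> [0.6673 0.1387 0.0828]
[0.636, 0.297, 0.002, 0.008, -0.0, 0.0] rows 1.3 -> [0.6796 0.1721 0.0065]
```

Call:
apply_moves --commands '[0.2,0.3,0.01,0,0,0,1,0.64,0.3,0.01,0,0,0,1]'

```text
clock: 6.25
ee_pos: [0.6704, 0.1404, 0.0844]
tool_rot: [0.275, 1.548, -0.272]
force: [0.9, -0.3, -2.0]
finger_gap: 0.41
```

Call:
apply_moves --commands '[0.1,0.296,0.002,0.008,0,0,1,0.4,0.296,0.002,0.008,0,0,1,0.55,0.296,0.002,0.008,0,0,1,0.61,0.296,0.002,0.008,0,0,1,0.63,0.296,0.002,0.008,0,0,1,0.635,0.296,0.002,0.008,0,0,1,0.64,0.296,0.002,0.008,0,0,1,0.64,0.296,0.002,0.008,0,0,1]'

```text
clock: 7.25
ee_pos: [0.6806, 0.1734, 0.0062]
tool_rot: [0.278, 1.552, -0.278]
force: [0.3, 0.5, -0.2]
finger_gap: 0.411
```

Call:
apply_moves --commands '[0.004,0,0,0,0,0,1,0.008,0,0,0,0,0,1,0.008,0,0,0,0,0,1]'

```text
clock: 7.62
ee_pos: [0.6806, 0.1734, 0.0055]
tool_rot: [0.278, 1.553, -0.278]
force: [-4.1, -0.6, 9.5]
finger_gap: 0.407
```

Call:
apply_moves --commands '[0,0,0,0,0,0,0.1,0,0,0,0,0,0,0,0,0,0,0,0,0,-0.2,0,0,0,0,0,0,-0.4,-0.1,0,0,0,0,0,-0.6,-0.5,0,0,0,0,0,-1,-1,0,0,0,0,0,-1,-1,-0.5,0,0,0,0,-1,-1,-0.5,0,0,0,0,-1]'

```text
clock: 8.75
ee_pos: [0.6588, 0.1147, 0.1263]
tool_rot: [0.28, 1.552, -0.28]
force: [-0.4, -0.1, -0.7]
finger_gap: 1.001
```

```bash
cat >> h.py <<'E'
def crop(tag,f,cx,cy,r=70,k=6):
    x,y=max(0,int(cx-r)),max(0,int(cy-r)); cv2.imwrite(f"pics/{tag}.png",cv2.resize(f[y:y+2*r,x:x+2*r,::-1],None,fx=k,fy=k,interpolation=cv2.INTER_CUBIC)); print("crop",x,y,k)
E
python3 - <<'E'
from h import *
c,T,s=wshot("w3"); print(s["ee_pos"],s["clock"])
q,cn,*r=card(c,T,(.6796,.1721)); print(q,r); crop("w3c",c["frame"],*q,60,6)
f=c["frame"]; hsv=cv2.cvtColor(f,cv2.COLOR_RGB2HSV)
m=(hsv[...,2]<120).astype(np.uint8); m&=cv2.fillPoly(np.zeros_like(m),[cv2.convexHull(cn)],1); m=cv2.morphologyEx(m,cv2.MORPH_OPEN,np.ones((3,3),np.uint8))
hull=cv2.convexHull(np.argwhere(m)[:,::-1].astype(np.int32)); W=onz(c,hull[:,0],.02,T); (x,y),rr=cv2.minEnclosingCircle((W*1e4).astype(np.float32)); print(x/1e4,y/1e4,rr/1e4)
E
```

```text
[0.65880624 0.11470528 0.12629459] 8.75
[249.26076391 123.86936307] [array([0.67952559, 0.17228652]), 0.0783843505859375, 0.07768168334960937, -20.15801239013672]
crop 189 63 6
0.68056201171875 0.17279761962890625 0.018357386779785156
```

View pics/w3c.png

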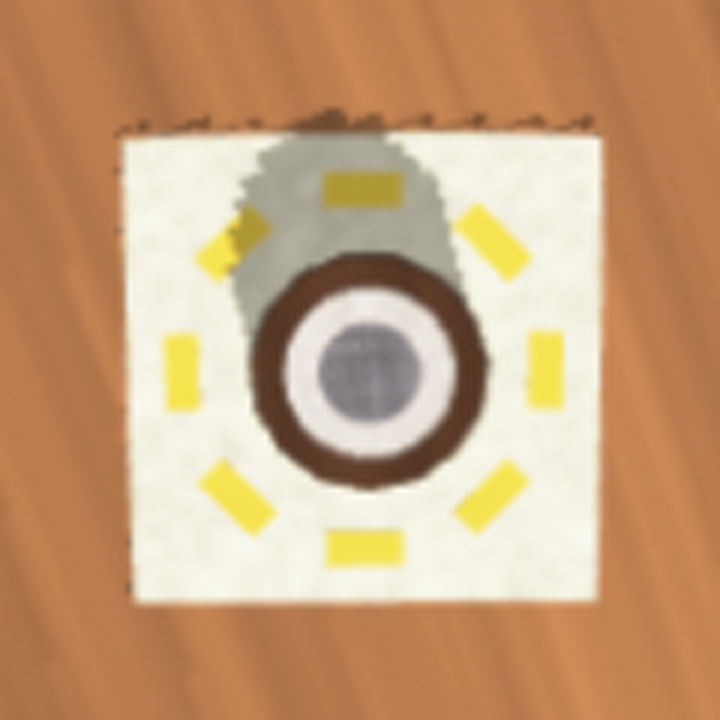

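The round frame sits inside its ring, about 1 mm off centre. Next I go back to the stack for the square.

Run:
```python
from h import *
plan([((.4686,-.36,.14),-6.5)])
```

```text
[-0.02, -0.85, -0.02, -0.06, 0.0, -0.0] rows 1.6 -> [0.6216 0.0212 0.1283]
[-0.02, -0.85, -0.06, -0.06, 0.0, -0.0] rows 1.6 -> [ 0.5837 -0.0738  0.1307]
[-0.03, -0.85, -0.1, -0.06, 0.0, -0.0] rows 1.6 -> [ 0.5457 -0.1692  0.1342]
[-0.02, -0.85, -0.14, -0.06, 0.0, -0.0] rows 1.7 -> [ 0.5075 -0.2653  0.1366]
[-0.029, -0.832, -0.188, -0.069, 0.001, -0.0] rows 1.6 -> [ 0.4686 -0.3599  0.14  ]
```

Call:
apply_moves --commands '[-0.02,-0.85,-0.02,-0.06,0,0,-1,-0.02,-0.85,-0.02,-0.06,0,0,-1]'

```text
clock: 9.05
ee_pos: [0.6214, 0.0214, 0.1273]
tool_rot: [0.24, 1.557, -0.24]
force: [0.8, -0.6, -0.3]
finger_gap: 1.002
```

Call:
apply_moves --commands '[-0.02,-0.85,-0.06,-0.06,0,0,-1,-0.02,-0.85,-0.06,-0.06,0,0,-1]'

```text
clock: 9.3
ee_pos: [0.5837, -0.0741, 0.1299]
tool_rot: [0.204, 1.561, -0.204]
force: [1.4, 0.4, 1.1]
finger_gap: 0.999
```

Call:
apply_moves --commands '[-0.03,-0.85,-0.1,-0.06,0,0,-1,-0.03,-0.85,-0.1,-0.06,0,0,-1]'

```text
clock: 9.55
ee_pos: [0.546, -0.1697, 0.1335]
tool_rot: [0.167, 1.564, -0.167]
force: [0.7, -0.9, 0.2]
finger_gap: 0.998
```

Call:
apply_moves --commands '[-0.02,-0.85,-0.14,-0.06,0,0,-1,-0.02,-0.85,-0.14,-0.06,0,0,-1]'

```text
clock: 9.8
ee_pos: [0.5081, -0.2661, 0.136]
tool_rot: [0.13, 1.566, -0.13]
force: [0.5, 0.0, -0.3]
finger_gap: 0.997
```

Call:
apply_moves --commands '[-0.03,-0.832,-0.188,-0.069,0,0,-1,-0.03,-0.832,-0.188,-0.069,0,0,-1,-0.03,-0.832,-0.188,-0.069,0,0,-1,-0.03,-0.832,-0.188,-0.069,0,0,-1]'

```text
clock: 10.3
ee_pos: [0.47, -0.3585, 0.1392]
tool_rot: [0.088, 1.569, -0.088]
force: [0.7, 0.5, -0.7]
finger_gap: 0.999
```

Run:
```python
from h import *
c,T,s=wshot("w4"); print(s["ee_pos"],s["clock"])
q=proj(c,[[.473,-.326,.03]],T)[0]; crop("w4c",c["frame"],*q,75,5)
```

```text
[ 0.47004085 -0.35853998  0.13915029] 10.3
crop 174 79 5
```

View pics/w4c.png

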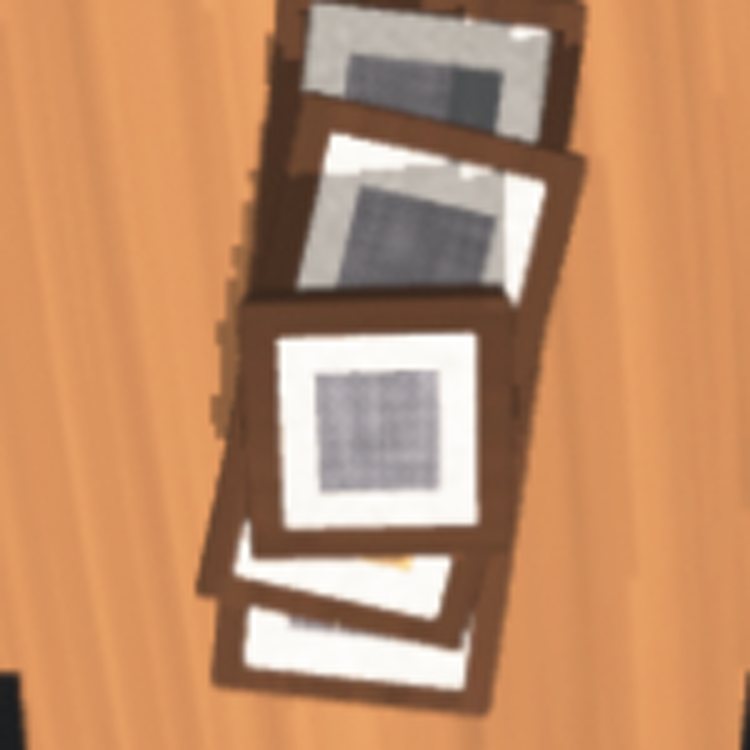

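Run:
```python
from h import *
np.set_printoptions(precision=4,suppress=True)
d=np.load("w4.npz"); c={k:d[k] for k in d.files}; T=d["T"]
px=lambda L:(np.array(L)+.5)/5-.5+[174,79]
for L,w in(([(277,337),(477,333),(477,523),(285,527)],.036),([(317,373),(438,370),(438,490),(320,492)],.022),([(244,303),(513,298),(508,552),(251,556)],.048)):
    print(rigid(onz(c,px(L),.054,T),w,w))
plan([((.4725,-.3295,.0395),-6.5)],T)
```

```text
(array([ 0.4726, -0.3308]), np.float64(84.73874944126145), [np.float64(0.0347), np.float64(0.0343), np.float64(0.0344), np.float64(0.0343)], np.float64(0.0011139895443461958))
(array([ 0.4725, -0.3309]), np.float64(84.50717847307986), [np.float64(0.0211), np.float64(0.0216), np.float64(0.021), np.float64(0.0215)], np.float64(0.0005391938855444702))
(array([ 0.4727, -0.3305]), np.float64(84.16513598388195), [np.float64(0.0466), np.float64(0.0459), np.float64(0.0463), np.float64(0.0458)], np.float64(0.0013511901847672119))
[0.83, 0.243, -0.007, 0.002, -0.0, -0.0] rows 1.7 -> [ 0.4725 -0.3294  0.0396]
```

Call:
apply_moves --commands '[0.3,0.233,-0.005,-0.02,0,0,-1,0.65,0.233,-0.005,-0.02,0,0,-1,0.83,0.233,-0.005,-0.02,0,0,-0.8,0.83,0.233,-0.005,-0.02,0,0,-0.4,0.83,0.233,-0.005,-0.02,0,0,-0.15,0.83,0.233,-0.005,-0.02,0,0,-0.05,0.83,0.233,-0.005,-0.02,0,0,0.1,0.83,0.233,-0.005,-0.02,0,0,1,0.83,0.233,-0.005,-0.02,0,0,1,0.83,0.233,-0.005,-0.02,0,0,1]'

```text
clock: 11.6
ee_pos: [0.4726, -0.3316, 0.0405]
tool_rot: [0.075, 1.568, -0.076]
force: [-0.9, 2.6, 7.7]
finger_gap: 0.521
```

Call:
apply_moves --commands '[-0.05,0,0,0,0,0,1,-0.15,0,0,0,0,0,1,-0.5,0,0,0,0,0,1,-1,0,0,0,0,0,1]'

```text
clock: 12.1
ee_pos: [0.4713, -0.3307, 0.1605]
tool_rot: [0.077, 1.571, -0.075]
force: [0.9, -0.6, -0.9]
finger_gap: 0.525
```

Call:
apply_moves --commands '[0,0.35,-0.06,0,0,0,1,0,0.7,-0.126,0,0,0,1]'

```text
clock: 12.35
ee_pos: [0.4652, -0.2457, 0.1612]
tool_rot: [0.076, 1.567, -0.077]
force: [0.3, 0.0, -0.4]
finger_gap: 0.524
```

Call:
apply_moves --commands '[0,0.35,-0.06,0,0,0,1,0,0.7,-0.126,0,0,0,1]'

```text
clock: 12.6
ee_pos: [0.458, -0.16, 0.1605]
tool_rot: [0.076, 1.568, -0.076]
force: [0.9, -0.3, 0.5]
finger_gap: 0.527
```

Call:
apply_moves --commands '[0,0.35,-0.06,0,0,0,1,0,0.7,-0.126,0,0,0,1,0,0.7,-0.126,0,0,0,1,0,0.7,-0.126,0,0,0,1]'

```text
clock: 13.1
ee_pos: [0.4514, -0.0764, 0.1602]
tool_rot: [0.075, 1.569, -0.075]
force: [-0.1, -0.5, -0.3]
finger_gap: 0.522
```

```bash
cat >> h.py <<'E'
def held(c,T,near_px,ztop):
    """bright mount blob nearest pixel -> world rect at height ztop"""
    hsv=cv2.cvtColor(c["frame"],cv2.COLOR_RGB2HSV); m=((hsv[...,2]>100)&(hsv[...,1]<90)).astype(np.uint8)
    k,l,st,ce=cv2.connectedComponentsWithStats(m); i=min([i for i in range(1,k) if st[i,4]>150],key=lambda i:np.hypot(*(ce[i]-near_px)))
    cn=cv2.findContours((l==i).astype(np.uint8),cv2.RETR_EXTERNAL,cv2.CHAIN_APPROX_NONE)[0][0][:,0]
    W=onz(c,cn,ztop,T); r=rectfit(W); print("held px",ce[i],st[i,4],r,"tool",T[:3,:3].T@(np.r_[r[0],ztop]-T[:3,3]),"jaw deg",np.degrees(np.arctan2(T[1,2],T[0,2])))
E
python3 - <<'E'
from h import *
c,T,s=wshot("w5"); print(s["ee_pos"],s["force"],s["finger_gap"],s["clock"])
q,cn,*r=card(c,T,(.4575,-.0049)); print(q,r)
held(c,T,proj(c,T[:3,3]+[0,0,.0145],T)[0],T[2,3]+.0145)
E
```

```text
[ 0.45142739 -0.07635439  0.16015652] [-0.06179303 -0.49522842 -0.27253379] 0.5223849820794113 13.1
[249.20096835 111.86049117] [array([ 0.45759106, -0.00411661]), 0.0884173828125, 0.08796943359375, 85.3953857421875]
held px [250.28348806 242.70159151] 3016 (array([ 0.45187847, -0.07461282]), 0.03495935363769531, 0.03351616821289063, -5.538818359375) tool [-0.01450012  0.00177368  0.00029527] jaw deg -5.4852856052451955
```

View pics/w5.png

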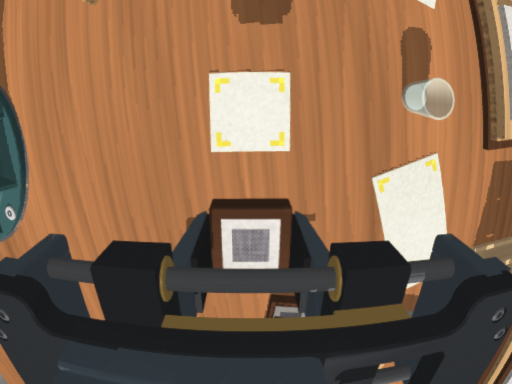

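Run:
```python
from h import *
plan([((.4575,-.0052,.0075),-4.6)])
```

```text
[0.64, 0.3, -0.0, -0.01, 0.0, 0.0] rows 1.4 -> [ 0.455  -0.0409  0.0832]
[0.631, 0.298, -0.006, -0.011, 0.001, 0.0] rows 1.3 -> [ 0.4575 -0.0052  0.0075]
```

Call:
apply_moves --commands '[0.2,0.3,0,-0.01,0,0,1,0.64,0.3,0,-0.01,0,0,1]'

```text
clock: 13.4
ee_pos: [0.4569, -0.0403, 0.0837]
tool_rot: [0.069, 1.564, -0.07]
force: [1.4, -0.3, -1.5]
finger_gap: 0.524
```

Call:
apply_moves --commands '[0.1,0.298,-0.006,-0.011,0,0,1,0.4,0.298,-0.006,-0.011,0,0,1,0.55,0.298,-0.006,-0.011,0,0,1,0.61,0.298,-0.006,-0.011,0,0,1,0.625,0.298,-0.006,-0.011,0,0,1,0.631,0.298,-0.006,-0.011,0,0,1,0.631,0.298,-0.006,-0.011,0,0,1]'

```text
clock: 14.28
ee_pos: [0.4575, -0.0047, 0.0076]
tool_rot: [0.063, 1.569, -0.063]
force: [-0.1, 0.0, -0.5]
finger_gap: 0.523
```

Call:
apply_moves --commands '[0.004,0,0,0,0,0,1,0.008,0,0,0,0,0,1,0.008,0,0,0,0,0,1]'

```text
clock: 14.65
ee_pos: [0.4572, -0.0046, 0.0065]
tool_rot: [0.063, 1.57, -0.063]
force: [-1.9, -0.1, 8.5]
finger_gap: 0.526
```

Call:
apply_moves --commands '[0,0,0,0,0,0,-0.1,0,0,0,0,0,0,-0.2,0,0,0,0,0,0,-0.4,0,0,0,0,0,0,-0.6,-0.1,0,0,0,0,0,-0.8,-0.5,0,0,0,0,0,-1,-1,0,0,0,0,0,-1,-1,-0.5,0,0,0,0,-1,-1,-0.5,0,0,0,0,-1]'

```text
clock: 15.78
ee_pos: [0.4526, -0.0668, 0.1277]
tool_rot: [0.065, 1.567, -0.066]
force: [0.1, -0.1, -0.4]
finger_gap: 1.0
```

Run:
```python
from h import *
c,T,s=wshot("w6"); print(s["ee_pos"],s["clock"])
q,cn,*r=card(c,T,(.4575,-.0049)); print(q,r)
held(c,T,proj(c,[[.4575,-.0045,.02]],T)[0],.02)
f=c["frame"]; hsv=cv2.cvtColor(f,cv2.COLOR_RGB2HSV)
m=((hsv[...,2]<125)&(hsv[...,1]>80)).astype(np.uint8); m&=cv2.fillPoly(np.zeros_like(m),[cv2.convexHull(cn)],1); m=cv2.morphologyEx(m,cv2.MORPH_OPEN,np.ones((4,4),np.uint8))
hull=cv2.convexHull(np.argwhere(m)[:,::-1].astype(np.int32)); print("rim",rectfit(onz(c,hull[:,0],.02,T)))
plan([((.463,-.355,.14),-19.2)])
```

```text
[ 0.45255829 -0.06679268  0.12772293] 15.775
[249.49395547 122.55040639] [array([ 0.45747349, -0.00537468]), 0.03704868469238281, 0.03622296447753906, -4.798179626464844]
held px [249.38249483 122.5754652 ] 1451 (array([ 0.45725396, -0.003941  ]), 0.03593921203613281, 0.03518455810546875, 85.72745513916016) tool [ 0.10769011  0.06307779 -0.00080267] jaw deg -4.7483513552010175Traceback (most recent call last):
  File "<stdin>", line 7, in <module>
TypeError: 'NoneType' object is not subscriptable
```

Square sits at (0.4573,-0.0039), against its card's centre at (0.4576,-0.0041), and it is square to the card. Next is the oblong.

Run:
```python
from h import *
plan([((.463,-.355,.14),-19.2)])
```

```text
[-0.04, -0.8, 0.1, 0.11, 0.0, -0.0] rows 1.5 -> [ 0.4563 -0.1622  0.1318]
[-0.03, -0.79, 0.16, 0.11, 0.0, -0.0] rows 1.5 -> [ 0.4593 -0.2588  0.1355]
[-0.038, -0.768, 0.233, 0.102, 0.002, -0.0] rows 1.5 -> [ 0.463  -0.3551  0.1401]
```

Call:
apply_moves --commands '[-0.04,-0.8,0.1,0.11,0,0,-1,-0.04,-0.8,0.1,0.11,0,0,-1]'

```text
clock: 16.08
ee_pos: [0.4567, -0.1618, 0.1311]
tool_rot: [0.131, 1.567, -0.131]
force: [-0.0, 1.0, 0.4]
finger_gap: 0.999
```

Call:
apply_moves --commands '[-0.03,-0.79,0.16,0.11,0,0,-1,-0.03,-0.79,0.16,0.11,0,0,-1]'

```text
clock: 16.32
ee_pos: [0.4601, -0.259, 0.1346]
tool_rot: [0.2, 1.562, -0.199]
force: [-0.1, 0.5, -0.3]
finger_gap: 0.996
```

Call:
apply_moves --commands '[-0.038,-0.768,0.233,0.102,0,0,-1,-0.038,-0.768,0.233,0.102,0,0,-1,-0.038,-0.768,0.233,0.102,0,0,-1,-0.038,-0.768,0.233,0.102,0,0,-1]'

```text
clock: 16.82
ee_pos: [0.4638, -0.3526, 0.1386]
tool_rot: [0.261, 1.556, -0.26]
force: [0.3, -0.3, 0.2]
finger_gap: 1.002
```

Run:
```python
from h import *
c,T,s=wshot("w7"); print(s["ee_pos"],s["clock"])
q=proj(c,[[.4755,-.325,.03]],T)[0]; print(q); crop("w7c",c["frame"],*q,75,5)
held(c,T,q,.036)
```

```text
[ 0.46383381 -0.35257043  0.13864986] 16.825
[252.19628788 157.70189462]
crop 177 82 5
held px [251.27529649 156.93691648] 3963 (array([ 0.47432612, -0.32553799]), 0.08816231079101562, 0.04180147094726563, 70.21375274658203) tool [0.10266554 0.02891557 0.00122973] jaw deg -19.02386581472269
```

View pics/w7c.png

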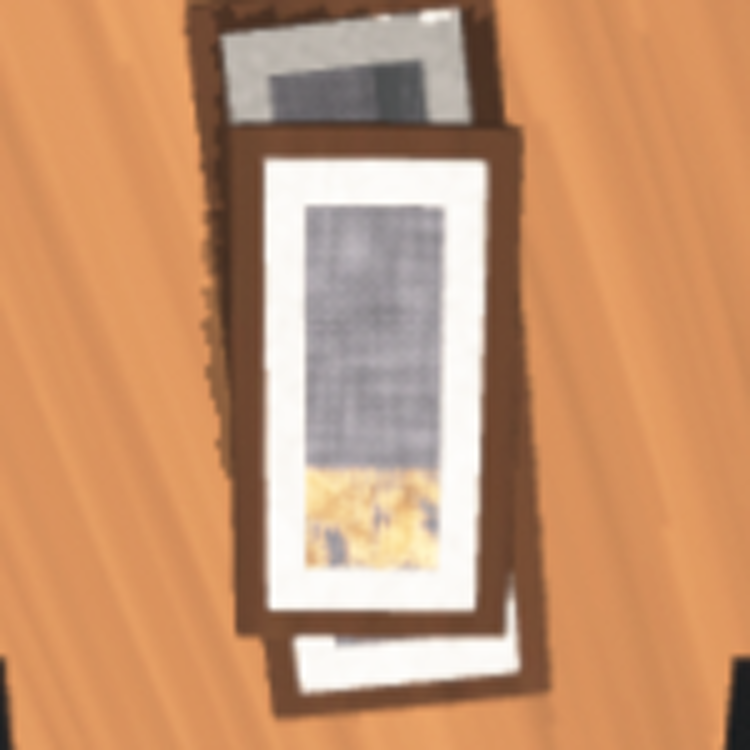

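Run:
```python
from h import *
d=np.load("w7.npz"); c={k:d[k] for k in d.files}; T=d["T"]
px=lambda L:(np.array(L)+.5)/5-.5+[177,82]
for L,w,h in(([(264,157),(488,160),(476,611),(268,611)],.088,.042),([(229,124),(522,128),(505,634),(237,634)],.1,.054)):
    print(rigid(onz(c,px(L),.036,T),w,h))
T=plan([((.4744,-.3257,.022),-19.3)],T)
T=plan([((.4744,-.3257,.14),-19.3)],T)
plan([((.503,.2118,.16),18.5)],T)
```

```text
(array([ 0.47447465, -0.32560046]), np.float64(70.5234638409333), [np.float64(0.0408), np.float64(0.0869), np.float64(0.0407), np.float64(0.0875)], np.float64(0.0007518176891612374))
(array([ 0.47454809, -0.32495365]), np.float64(70.5180370302026), [np.float64(0.0534), np.float64(0.0978), np.float64(0.0527), np.float64(0.0985)], np.float64(0.0010773499841430793))
[0.972, 0.24, 0.011, 0.006, -0.002, -0.001] rows 1.9 -> [ 0.4744 -0.3257  0.022 ]
[-0.983, -0.0, 0.001, 0.0, 0.0, 0.0] rows 1.9 -> [ 0.4744 -0.3257  0.14  ]
[-0.03, 0.86, -0.25, -0.17, 0.0, 0.0] rows 1.7 -> [ 0.4802 -0.2183  0.1436]
[-0.03, 0.89, -0.13, -0.17, 0.0, 0.0] rows 1.7 -> [ 0.4865 -0.1106  0.1471]
[-0.04, 0.9, -0.02, -0.17, 0.0, 0.0] rows 1.7 -> [ 0.4916 -0.0027  0.1519]
[-0.03, 0.89, 0.1, -0.16, 0.0, 0.0] rows 1.7 -> [0.4968 0.1047 0.1555]
[-0.038, 0.867, 0.219, -0.17, 0.0, 0.0] rows 1.7 -> [0.503  0.2118 0.16  ]
```

Call:
apply_moves --commands '[0.3,0.24,0.011,0,0,0,-1,0.75,0.24,0.011,0,0,0,-1,0.972,0.24,0.011,0.006,0,0,-0.9,0.972,0.24,0.011,0.006,0,0,-0.5,0.972,0.24,0.011,0.006,0,0,-0.3,0.972,0.24,0.011,0.006,0,0,-0.2,0.972,0.24,0.011,0.006,0,0,0,0.972,0.24,0.011,0.006,0,0,1,0.972,0.24,0.011,0.006,0,0,1,0.972,0.24,0.011,0.006,0,0,1]' --newtons 25

```text
clock: 18.12
ee_pos: [0.4751, -0.3275, 0.0237]
tool_rot: [0.264, 1.553, -0.265]
force: [-2.7, 3.7, 10.5]
finger_gap: 0.591
```

Call:
apply_moves --commands '[-0.05,0,0,0,0,0,1,-0.15,0,0,0,0,0,1,-0.5,0,0,0,0,0,1,-0.98,0,0,0,0,0,1]'

```text
clock: 18.62
ee_pos: [0.4737, -0.3266, 0.141]
tool_rot: [0.266, 1.556, -0.264]
force: [0.4, -0.6, -1.7]
finger_gap: 0.59
```

Call:
apply_moves --commands '[-0.03,0.43,-0.12,-0.08,0,0,1,-0.03,0.86,-0.25,-0.17,0,0,1]'

```text
clock: 18.88
ee_pos: [0.4808, -0.2192, 0.1454]
tool_rot: [0.159, 1.562, -0.16]
force: [-0.0, -0.7, -2.1]
finger_gap: 0.589
```

Call:
apply_moves --commands '[-0.03,0.45,-0.06,-0.08,0,0,1,-0.03,0.89,-0.13,-0.17,0,0,1]'

```text
clock: 19.12
ee_pos: [0.4869, -0.1105, 0.1484]
tool_rot: [0.053, 1.569, -0.054]
force: [0.8, -0.3, -1.8]
finger_gap: 0.589
```

Call:
apply_moves --commands '[-0.04,0.45,-0.01,-0.08,0,0,1,-0.04,0.9,-0.02,-0.17,0,0,1]'

```text
clock: 19.38
ee_pos: [0.4921, -0.0025, 0.1532]
tool_rot: [-0.051, 1.569, 0.051]
force: [0.4, -0.1, -1.6]
finger_gap: 0.593
```

Call:
apply_moves --commands '[-0.03,0.45,0.05,-0.08,0,0,1,-0.03,0.89,0.1,-0.16,0,0,1]'

```text
clock: 19.62
ee_pos: [0.4972, 0.105, 0.1568]
tool_rot: [-0.15, 1.564, 0.15]
force: [0.8, -0.6, -1.3]
finger_gap: 0.588
```

Call:
apply_moves --commands '[-0.038,0.43,0.11,-0.08,0,0,1,-0.038,0.867,0.219,-0.17,0,0,1,-0.038,0.867,0.219,-0.17,0,0,1,-0.038,0.867,0.219,-0.17,0,0,1]'

```text
clock: 20.12
ee_pos: [0.5031, 0.21, 0.1605]
tool_rot: [-0.253, 1.556, 0.253]
force: [0.3, 0.1, -1.4]
finger_gap: 0.588
```

Run:
```python
from h import *
c,T,s=wshot("w8"); print(s["ee_pos"],s["force"],s["moment"],s["finger_gap"],s["clock"])
q,cn,*r=card(c,T,(.4697,.3113)); print(q,r)
held(c,T,proj(c,T[:3,3]+[0,0,.0125],T)[0],T[2,3]+.0125)
```

```text
[0.5031301  0.21002347 0.16047034] [ 0.28581769  0.08141865 -1.43125208] [-0.00623201 -0.10735562 -0.01219794] 0.5882720807268838 20.125
[250.58483854  80.26351729] [array([0.47084512, 0.31203474]), 0.1402814453125, 0.0941514892578125, -71.71101951599121]
held px [251.80685862 219.48172113] 6182 (array([0.49870942, 0.22351885]), 0.061236260986328124, 0.04121136474609375, -71.63152885437012) tool [-1.25018693e-02  1.41990857e-02  8.29582936e-05] jaw deg 18.476995915202536
```

View pics/w8.png

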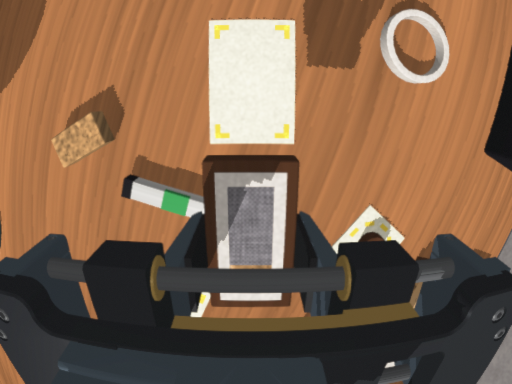

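Run:
```python
from h import *
d=np.load("w8.npz"); c={k:d[k] for k in d.files}; T=d["T"]; f=c["frame"].astype(int)
print("col250 V:",[ (r,int(f[r,252].sum()//3)) for r in list(range(150,180,1))+list(range(292,312))])
for zt in(.0125,):
    for p in([252,156.5],[252,172],[250,301.5],[250,307]): w=onz(c,[p],T[2,3]+zt,T)[0]; print(p,T[:3,:3].T@(np.r_[w,T[2,3]+zt]-T[:3,3]))
```

```text
col250 V: [(150, 118), (151, 119), (152, 120), (153, 120), (154, 108), (155, 50), (156, 33), (157, 34), (158, 33), (159, 34), (160, 36), (161, 39), (162, 40), (163, 39), (164, 40), (165, 40), (166, 40), (167, 40), (168, 40), (169, 40), (170, 39), (171, 48), (172, 93), (173, 140), (174, 148), (175, 148), (176, 148), (177, 149), (178, 151), (179, 156), (292, 88), (293, 188), (294, 221), (295, 223), (296, 222), (297, 222), (298, 223), (299, 220), (300, 159), (301, 78), (302, 59), (303, 59), (304, 59), (305, 59), (306, 69), (307, 108), (308, 122), (309, 127), (310, 129), (311, 129)]
[252, 156.5] [-0.01250709  0.05335982  0.00101042]
[252, 172] [-0.01250597  0.04473628  0.00101925]
[250, 301.5] [-0.01249436 -0.04296472 -0.00013892]
[250, 307] [-0.01249372 -0.04781294 -0.00014308]
```

Run:
```python
from h import *
plan([((.4712,.3109,.009),18.3)])
```

```text
[0.63, 0.44, 0.01, 0.0, -0.0, 0.0] rows 1.5 -> [0.4877 0.26   0.0848]
[0.632, 0.446, 0.004, 0.003, -0.0, 0.0] rows 1.5 -> [0.4712 0.3109 0.009 ]
```

Call:
apply_moves --commands '[0.2,0.44,0.01,0,0,0,1,0.63,0.44,0.01,0,0,0,1]'

```text
clock: 20.42
ee_pos: [0.4892, 0.2623, 0.0859]
tool_rot: [-0.252, 1.551, 0.254]
force: [0.5, -0.4, -0.8]
finger_gap: 0.588
```

Call:
apply_moves --commands '[0.1,0.446,0.004,0.003,0,0,1,0.4,0.446,0.004,0.003,0,0,1,0.55,0.446,0.004,0.003,0,0,1,0.61,0.446,0.004,0.003,0,0,1,0.625,0.446,0.004,0.003,0,0,1,0.632,0.446,0.004,0.003,0,0,1,0.632,0.446,0.004,0.003,0,0,1]'

```text
clock: 21.3
ee_pos: [0.4718, 0.3117, 0.0094]
tool_rot: [-0.251, 1.555, 0.251]
force: [0.9, -0.8, -1.0]
finger_gap: 0.59
```

Call:
apply_moves --commands '[0.004,0,0,0,0,0,1,0.008,0,0,0,0,0,1,0.008,0,0,0,0,0,1]'

```text
clock: 21.68
ee_pos: [0.4713, 0.3117, 0.0078]
tool_rot: [-0.251, 1.556, 0.251]
force: [-0.3, 0.4, -1.7]
finger_gap: 0.592
```

Call:
apply_moves --commands '[0.004,-0.006,0,0,0,0,1,0.006,-0.006,0,0,0,0,1,0.006,-0.006,0,0,0,0,1]'

```text
clock: 22.05
ee_pos: [0.4716, 0.3114, 0.0076]
tool_rot: [-0.251, 1.556, 0.251]
force: [-5.7, 1.7, 10.0]
finger_gap: 0.588
```

Call:
apply_moves --commands '[0.004,0,0,0,0,0,1,0.004,0,0,0,0,0,1]'

```text
clock: 22.3
ee_pos: [0.4717, 0.3114, 0.0076]
tool_rot: [-0.251, 1.556, 0.251]
force: [-7.9, 0.0, 20.1]
finger_gap: 0.589
```

Call:
apply_moves --commands '[-0.006,0,0,0,0,0,1,-0.006,0,0,0,0,0,-0.22,-0.006,0,0,0,0,0,-0.3,-0.006,0,0,0,0,0,-0.5,-0.006,0,0,0,0,0,-0.7,-0.1,0,0,0,0,0,-0.9,-0.5,0,0,0,0,0,-1,-1,0,0,0,0,0,-1,-1,-0.5,0,0,0,0,-1,-1,-0.5,0,0,0,0,-1,-1,-0.5,0,0,0,0,-1]'

```text
clock: 23.68
ee_pos: [0.4904, 0.2541, 0.127]
tool_rot: [-0.25, 1.556, 0.251]
force: [-0.6, 0.4, 0.2]
finger_gap: 1.002
```

Run:
```python
from h import *
c,T,s=wshot("w9"); print(s["ee_pos"],s["clock"])
q=proj(c,[[.4708,.312,.002]],T)[0]
held(c,T,q,.02)
crop("w9c",c["frame"],*q,75,5)
plan([((.467,-.357,.14),-13)])
```

```text
[0.49043559 0.25407658 0.12696387] 23.675
held px [248.87780586 121.4945741 ] 6727 (array([0.47028804, 0.31337607]), 0.131746826171875, 0.08923549194335938, -71.53009605407715) tool [ 0.1069739   0.06260917 -0.00054931] jaw deg 18.290563916824784
crop 174 48 5
[-0.02, -0.96, -0.36, 0.14, -0.0, -0.0] rows 2.0 -> [0.4855 0.1315 0.1291]
[-0.02, -0.99, -0.25, 0.14, -0.0, -0.0] rows 2.0 -> [0.4809 0.009  0.1315]
[-0.02, -0.76, -0.11, 0.1, -0.0, -0.0] rows 1.5 -> [ 0.4769 -0.083   0.1339]
[-0.02, -0.76, -0.04, 0.11, -0.0, -0.0] rows 1.5 -> [ 0.4741 -0.1743  0.1363]
[-0.02, -0.76, 0.02, 0.1, -0.0, -0.0] rows 1.5 -> [ 0.4705 -0.2655  0.1387]
[-0.011, -0.759, 0.08, 0.106, -0.0, -0.0] rows 1.5 -> [ 0.467 -0.357  0.14 ]
```

View pics/w9c.png

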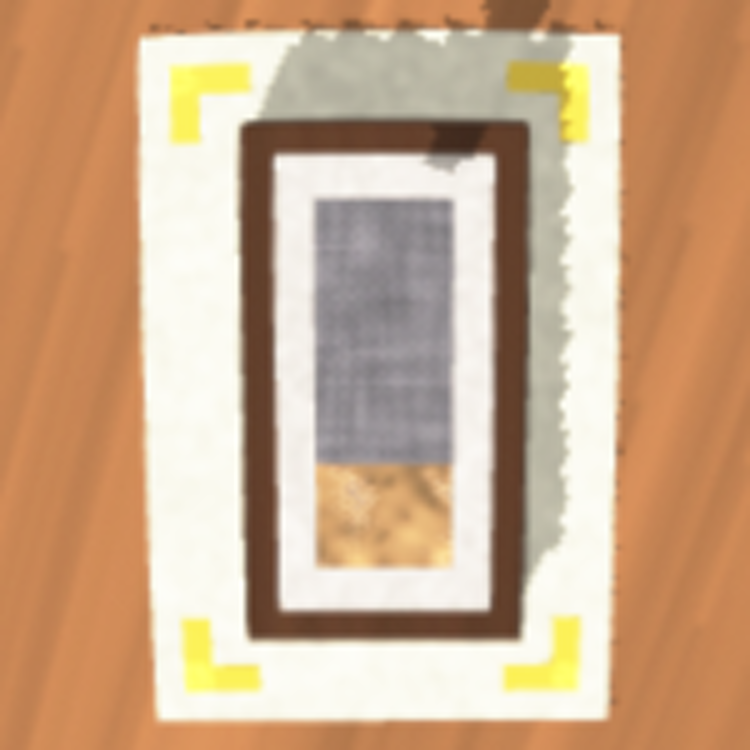

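Call:
apply_moves --commands '[-0.02,-0.96,-0.36,0.14,0,0,-1,-0.02,-0.96,-0.36,0.14,0,0,-1]'

```text
clock: 23.98
ee_pos: [0.4852, 0.1309, 0.1288]
tool_rot: [-0.166, 1.565, 0.166]
force: [0.4, -0.5, 0.0]
finger_gap: 0.997
```

Call:
apply_moves --commands '[-0.02,-0.99,-0.25,0.14,0,0,-1,-0.02,-0.99,-0.25,0.14,0,0,-1]'

```text
clock: 24.22
ee_pos: [0.4809, 0.0077, 0.1314]
tool_rot: [-0.079, 1.569, 0.079]
force: [0.9, 0.4, 0.3]
finger_gap: 0.999
```

Call:
apply_moves --commands '[-0.02,-0.76,-0.11,0.1,0,0,-1,-0.02,-0.76,-0.11,0.1,0,0,-1]'

```text
clock: 24.48
ee_pos: [0.477, -0.0851, 0.1338]
tool_rot: [-0.015, 1.571, 0.015]
force: [0.5, 0.3, -0.8]
finger_gap: 0.999
```

Call:
apply_moves --commands '[-0.02,-0.76,-0.04,0.11,0,0,-1,-0.02,-0.76,-0.04,0.11,0,0,-1]'

```text
clock: 24.72
ee_pos: [0.4745, -0.1763, 0.1362]
tool_rot: [0.052, 1.57, -0.052]
force: [0.8, 1.5, -0.3]
finger_gap: 1.001
```

Call:
apply_moves --commands '[-0.02,-0.76,0.02,0.1,0,0,-1,-0.02,-0.76,0.02,0.1,0,0,-1]'

```text
clock: 24.98
ee_pos: [0.4711, -0.2675, 0.1385]
tool_rot: [0.114, 1.568, -0.114]
force: [-0.3, 0.6, 0.0]
finger_gap: 0.998
```

Call:
apply_moves --commands '[-0.011,-0.759,0.08,0.106,0,0,-1,-0.011,-0.759,0.08,0.106,0,0,-1,-0.011,-0.759,0.08,0.106,0,0,-1,-0.011,-0.759,0.08,0.106,0,0,-1]'

```text
clock: 25.48
ee_pos: [0.4674, -0.3561, 0.1394]
tool_rot: [0.178, 1.564, -0.177]
force: [0.4, 0.2, -1.0]
finger_gap: 1.0
```

Run:
```python
from h import *
d=np.load("w9.npz"); c={k:d[k] for k in d.files}; T=d["T"]
px=lambda L:(np.array(L)+.5)/5-.5+[174,48]
print(rigid(onz(c,px([(242,123),(528,123),(521,637),(249,637)]),.02,T),.1,.054), rigid(onz(c,px([(139,37),(620,34),(608,717),(158,719)]),.002,T),.14,.094))
c,T,s=wshot("w10"); print(s["ee_pos"],s["clock"])
q=proj(c,[[.4755,-.323,.018]],T)[0]
held(c,T,q,.018); crop("w10c",c["frame"],*q,75,5)
```

```text
(array([0.47136712, 0.3130479 ]), np.float64(108.28009375204161), [np.float64(0.0524), np.float64(0.0978), np.float64(0.0525), np.float64(0.0978)], np.float64(0.0013394635181852917)) (array([0.47092137, 0.31204953]), np.float64(108.55581886884599), [np.float64(0.0944), np.float64(0.1401), np.float64(0.0944), np.float64(0.14)], np.float64(0.00020257358612456048))
[ 0.46737596 -0.35612974  0.13943642] 25.475
held px [250.88059236 148.56274357] 6415 (array([ 0.47560015, -0.32385444]), 0.13707275390625, 0.04800692749023437, 76.77770233154297) tool [0.1214563  0.03322182 0.0009016 ] jaw deg -12.936656694736689
crop 175 76 5
```

View pics/w10c.png

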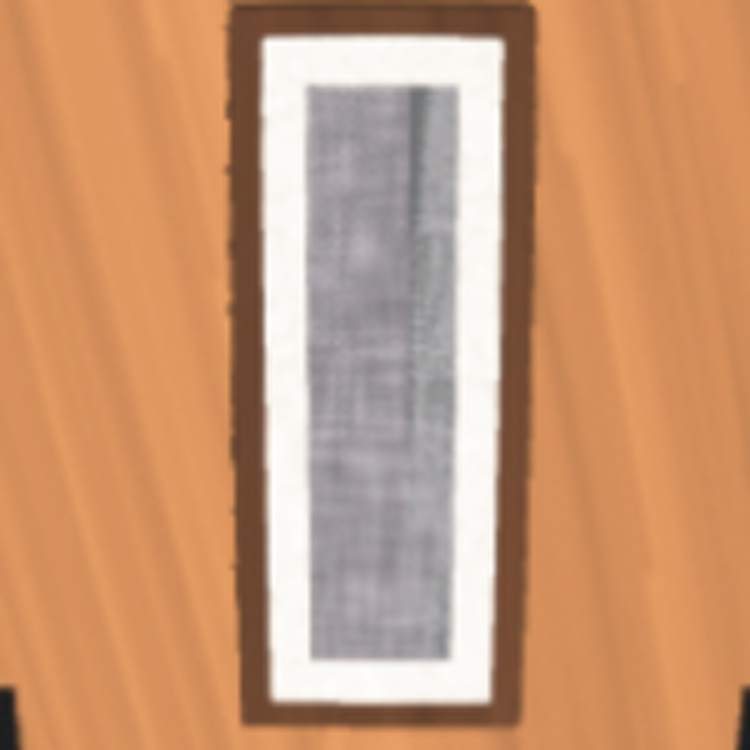

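Run:
```python
from h import *
d=np.load("w10.npz"); c={k:d[k] for k in d.files}; T=d["T"]
px=lambda L:(np.array(L)+.5)/5-.5+[175,76]
print(rigid(onz(c,px([(262,37),(504,37),(492,702),(270,702)]),.018,T),.137,.048))
T=plan([((.4756,-.3238,.0045),-13.1)],T,3)
T=plan([((.4756,-.3238,.1),-13.1)],T)
plan([((.6708,-.1708,.1),15)],T)
```

```text
(array([ 0.47571766, -0.32388278]), np.float64(76.92025384470033), [np.float64(0.0467), np.float64(0.1369), np.float64(0.0471), np.float64(0.1368)], np.float64(0.0005629784567156763))
[0.562, 0.139, 0.004, 0.002, -0.001, -0.0] rows 1.1 -> [ 0.4715 -0.3399  0.072 ]
[0.563, 0.138, 0.003, 0.002, -0.0, -0.001] rows 1.1 -> [ 0.4756 -0.3238  0.0045]
[-0.796, 0.0, -0.0, -0.0, -0.0, 0.0] rows 1.5 -> [ 0.4756 -0.3238  0.1   ]
[-0.0, 0.81, 0.65, -0.31, -0.0, 0.0] rows 2.0 -> [ 0.5737 -0.2469  0.0999]
[-0.001, 0.622, 0.819, -0.315, -0.0, 0.0] rows 2.0 -> [ 0.6708 -0.1708  0.1   ]
```

Call:
apply_moves --commands '[0.2,0.139,0.004,0.002,0,0,-1,0.562,0.139,0.004,0.002,0,0,-1]'

```text
clock: 25.78
ee_pos: [0.4728, -0.34, 0.0731]
tool_rot: [0.176, 1.561, -0.179]
force: [0.2, -0.4, 0.6]
finger_gap: 1.002
```

Call:
apply_moves --commands '[0.35,0.138,0.003,0.002,0,0,-1,0.53,0.138,0.003,0.002,0,0,-0.9,0.563,0.138,0.003,0.002,0,0,-0.6,0.563,0.138,0.003,0.002,0,0,-0.4,0.563,0.138,0.003,0.002,0,0,-0.3,0.563,0.138,0.003,0.002,0,0,-0.1,0.563,0.138,0.003,0.002,0,0,1,0.563,0.138,0.003,0.002,0,0,1,0.563,0.138,0.003,0.002,0,0,1]'

```text
clock: 26.9
ee_pos: [0.476, -0.3255, 0.006]
tool_rot: [0.18, 1.562, -0.181]
force: [-0.3, 3.9, 8.9]
finger_gap: 0.659
```

Call:
apply_moves --commands '[-0.05,0,0,0,0,0,1,-0.15,0,0,0,0,0,1,-0.5,0,0,0,0,0,1,-0.8,0,0,0,0,0,1,-0.8,0,0,0,0,0,1]'

```text
clock: 27.52
ee_pos: [0.477, -0.3263, 0.1041]
tool_rot: [0.178, 1.559, -0.182]
force: [0.9, -0.5, -2.2]
finger_gap: 0.654
```

Run:
```python
from h import *
c,T,s=wshot("w11"); print(s["ee_pos"],s["force"],s["moment"],s["finger_gap"],s["clock"])
f=c["frame"].astype(int); zt=T[2,3]+.0125
for col in(240,252,262):
    v=f[:,col].sum(1)//3; g=f[:,col]; br=[r for r in range(60,330) if v[r]>100 and g[r].max()-g[r].min()<40]
    e=[br[0],br[-1]]; w=onz(c,[[col,e[0]-.5],[col,e[1]+.5]],zt,T); print(col,e,[(T[:3,:3].T@(np.r_[p,zt]-T[:3,3]))[1].round(4) for p in w])
plan([((.6708,-.1708,.1),15)],T)
```

```text
[ 0.47696192 -0.32627587  0.10411036] [ 0.85557353 -0.51927477 -2.21134059] [-0.04572188 -0.0149105  -0.02278355] 0.6539774486421941 27.525
240 [127, 317] [np.float64(0.0698), np.float64(-0.0575)]
252 [127, 317] [np.float64(0.0698), np.float64(-0.0575)]
262 [127, 317] [np.float64(0.0698), np.float64(-0.0576)]
[0.02, 0.81, 0.64, -0.31, 0.0, 0.0] rows 2.0 -> [ 0.5739 -0.2491  0.1019]
[0.017, 0.642, 0.816, -0.316, 0.005, 0.005] rows 2.0 -> [ 0.6708 -0.1708  0.1   ]
```

View pics/w11.png

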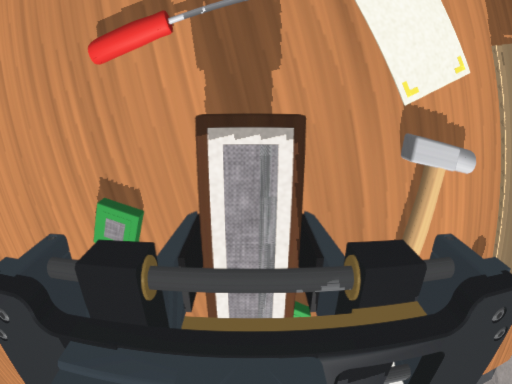

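Call:
apply_moves --commands '[0.01,0.4,0.32,-0.15,0,0,1,0.02,0.81,0.64,-0.31,0,0,1]'

```text
clock: 27.82
ee_pos: [0.5727, -0.2472, 0.0974]
tool_rot: [-0.012, 1.572, 0.013]
force: [1.2, -1.6, -2.7]
finger_gap: 0.657
```

Call:
apply_moves --commands '[0.01,0.32,0.4,-0.16,0,0,1,0.017,0.634,0.816,-0.316,0.003,0.003,1,0.017,0.634,0.816,-0.316,0.003,0.003,1,0.017,0.634,0.816,-0.316,0.003,0.003,1,0.017,0.634,0.816,-0.316,0.003,0.003,1]'

```text
clock: 28.45
ee_pos: [0.668, -0.1713, 0.0958]
tool_rot: [-0.202, 1.565, 0.207]
force: [0.6, -1.7, -1.8]
finger_gap: 0.657
```

Run:
```python
from h import *
c,T,s=wshot("w12"); print(s["ee_pos"],s["force"],s["finger_gap"],s["clock"],np.degrees(np.arctan2(T[1,2],T[0,2])),T[2])
crop("w12c",c["frame"],250,130,110,3)
plan([((.6711,-.1719,.01),15)],T)
```

```text
[ 0.6680419  -0.17130574  0.09576695] [ 0.56219463 -1.71920926 -1.75894992] 0.6567627961429473 28.45 14.918065049930359 [-0.99998918  0.00328428 -0.00329377  0.09576695]
crop 140 20 3
[0.715, -0.014, 0.026, -0.002, -0.004, -0.004] rows 1.4 -> [ 0.6711 -0.1719  0.01  ]
```

View pics/w12c.png

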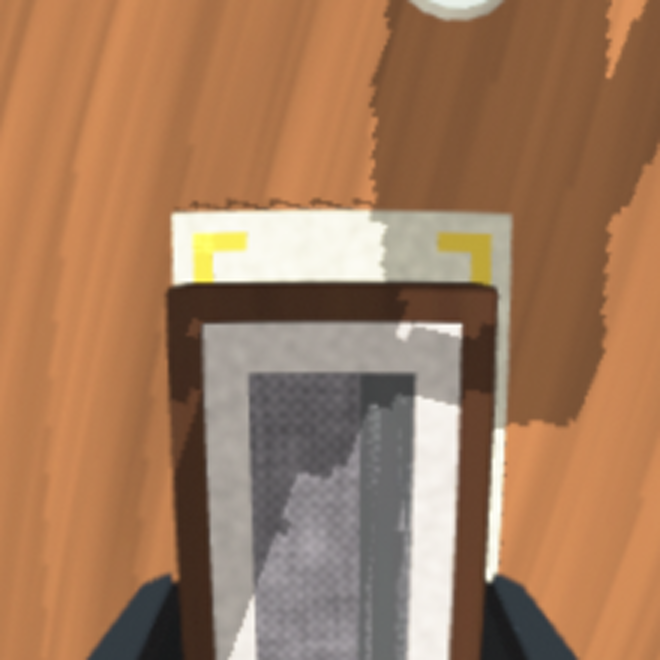

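Run:
```python
from h import *
d=np.load("w12.npz"); c={k:d[k] for k in d.files}; T=d["T"]
px=lambda L:(np.array(L)+.5)/3-.5+[140,20]
W=onz(c,px([(172,213),(512,214)]),.002,T); e=W[1]-W[0]; L=np.linalg.norm(e); a=np.degrees(np.arctan2(e[1],e[0])); n=np.array([-e[1],e[0]])/L
print(W,L,a,"centre",W.mean(0)-.095*n)
Y=onz(c,px([(194,234),(491,234)]),.002,T); print("tape", np.linalg.norm(Y[1]-Y[0]), Y.mean(0)-.086*n)
```

```text
[[ 0.59813518 -0.09266337]
 [ 0.69506763 -0.06693436]] 0.10028899334395455 14.865376463149751 centre [ 0.67097354 -0.17161934]
tape 0.08752293901437885 [ 0.67044109 -0.16906872]
```

Call:
apply_moves --commands '[0.1,-0.017,0.027,-0.002,-0.004,-0.004,1,0.4,-0.017,0.027,-0.002,-0.004,-0.004,1,0.6,-0.017,0.027,-0.002,-0.004,-0.004,1,0.68,-0.017,0.027,-0.002,-0.004,-0.004,1,0.7,-0.017,0.027,-0.002,-0.004,-0.004,1,0.71,-0.017,0.027,-0.002,-0.004,-0.004,1,0.71,-0.017,0.027,-0.002,-0.004,-0.004,1,0.71,-0.017,0.027,-0.002,-0.004,-0.004,1]'

```text
clock: 29.5
ee_pos: [0.6731, -0.1716, 0.0119]
tool_rot: [-0.207, 1.559, 0.206]
force: [1.2, -0.6, -2.4]
finger_gap: 0.655
```

Run:
```python
from h import *
T,s=pose(); print(s["force"],s["finger_gap"])
plan([((.6712,-.1723,.008),15)],T)
```

```text
[ 1.21769753 -0.59509066 -2.39234335] 0.6547607436638049
[0.032, -0.001, -0.017, 0.002, 0.002, 0.001] rows 0.1 -> [ 0.6712 -0.1723  0.008 ]
```

Call:
apply_moves --commands '[0.01,-0.001,-0.017,0.002,0.002,0.001,1,0.02,-0.001,-0.017,0.002,0.002,0.001,1,0.025,-0.001,-0.017,0.002,0.002,0.001,1,0.025,-0.001,-0.017,0.002,0.002,0.001,1]'

```text
clock: 30.0
ee_pos: [0.6708, -0.1722, 0.0082]
tool_rot: [-0.205, 1.562, 0.206]
force: [-0.3, -0.5, -2.5]
finger_gap: 0.651
```

Run:
```python
from h import *
T,s=pose(); print(s["force"],s["finger_gap"],T[2])
plan([((.6712,-.1723,.008),15)],T)
```

```text
[-0.29306336 -0.46067779 -2.45661653] 0.6514582340077517 [-9.99999795e-01  3.09402938e-04 -5.61304496e-04  8.17653596e-03]
[0.001, -0.002, 0.003, 0.0, -0.001, -0.0] rows 0.0 -> [ 0.6712 -0.1723  0.0081]
```

Call:
apply_moves --commands '[0.003,0,0.003,0,0,0,1,0.006,0,0.003,0,0,0,1,0.006,0,0.003,0,0,0,1]'

```text
clock: 30.38
ee_pos: [0.6711, -0.1722, 0.008]
tool_rot: [-0.205, 1.562, 0.206]
force: [-5.8, -0.2, 6.8]
finger_gap: 0.655
```

Contact at the expected height. Now I release, rise and look.

Call:
apply_moves --commands '[0,0,0,0,0,0,-0.34,0,0,0,0,0,0,-0.4,0,0,0,0,0,0,-0.6,0,0,0,0,0,0,-0.8,-0.1,0,0,0,0,0,-1,-0.5,0,0,0,0,0,-1,-1,0,0,0,0,0,-1,-1,-0.4,0,0,0,0,-1,-1,-0.4,0,0,0,0,-1,-1,-0.4,0,0,0,0,-1]'

```text
clock: 31.62
ee_pos: [0.6833, -0.2183, 0.1277]
tool_rot: [-0.205, 1.562, 0.206]
force: [-0.5, -0.8, -0.1]
finger_gap: 0.999
```

Call:
apply_moves --commands '[-0.4,-0.4,0,0,0,0,-1,-0.4,-0.4,0,0,0,0,-1,-0.4,-0.4,0,0,0,0,-1,-0.4,-0.4,0,0,0,0,-1]'

```text
clock: 32.12
ee_pos: [0.6953, -0.2636, 0.1741]
tool_rot: [-0.205, 1.563, 0.207]
force: [0.8, -0.2, -0.1]
finger_gap: 0.999
```

Run:
```python
from h import *
c,T,s=wshot("w13"); print(s["ee_pos"],s["clock"],s["force"])
q,cn,*r=card(c,T,(.6709,-.1712)); print(q,r)
q=proj(c,[[.6709,-.1712,.002]],T)[0]; crop("w13c",c["frame"],*q,80,5)
```

```text
[ 0.6952633  -0.26358454  0.17412409] 32.125 [ 0.81311827 -0.19505293 -0.14661021]
[250.92846713  91.0025908 ] [array([ 0.67060317, -0.16993287]), 0.144410986328125, 0.050219924926757815, -74.91631603240967]
crop 170 11 5
```

View pics/w13c.png

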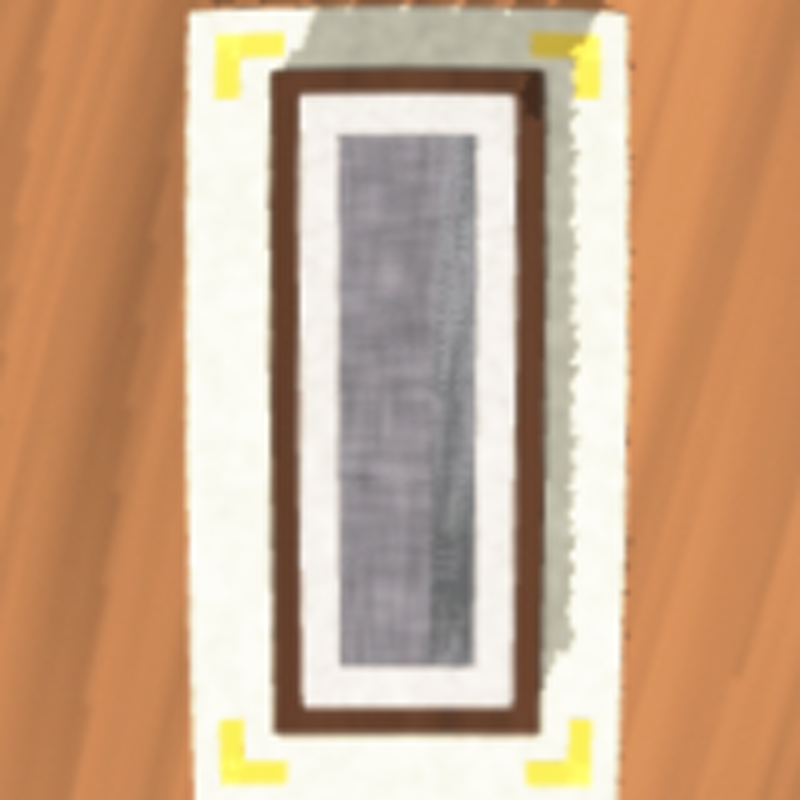

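Run:
```python
from h import *
d=np.load("w13.npz"); c={k:d[k] for k in d.files}; T=d["T"]
px=lambda L:(np.array(L)+.5)/5-.5+[170,11]
print(rigid(onz(c,px([(272,71),(543,71),(540,733),(275,733)]),.02,T),.15,.06)); print(rigid(onz(c,px([(217,34),(601,34),(591,786),(222,784)]),.002,T),.178,.088))
c=arm.capture("top"); a=c["frame"][:,:,::-1]; cv2.imwrite("pics/topf.png",cv2.resize(a[80:310,60:450],None,fx=2.05,fy=2.05,interpolation=cv2.INTER_CUBIC))
b=cv2.imread("pics/top0.png"); df=np.abs(a.astype(int)-b).sum(2)
for n,(u,v,r) in dict(glass=(225,139,9),level=(166,230,12),green1=(413,209,10),green2=(358,268,10)).items(): print(n,df[v-r:v+r,u-r:u+r].mean())
for l in("glass","level"): print(l,[(x["pixel"],x["confidence"]) for x in arm.tip_of(c,l)[:2]])
```

```text
(array([ 0.67102958, -0.17090096]), np.float64(105.0444408540918), [np.float64(0.0584), np.float64(0.1478), np.float64(0.059), np.float64(0.1478)], np.float64(0.0013102265513241737))
(array([ 0.67125209, -0.17145707]), np.float64(104.8671827956488), [np.float64(0.0877), np.float64(0.1785), np.float64(0.0876), np.float64(0.178)], np.float64(0.0002530842772859082))
glass 87.5
level 86.51736111111111
green1 136.2575
green2 133.9325
glass [([226.1, 143.6], 0.62), ([164.1, 135.2], 0.46)]
level [([166.7, 229.2], 0.74)]
```

View pics/topf.png

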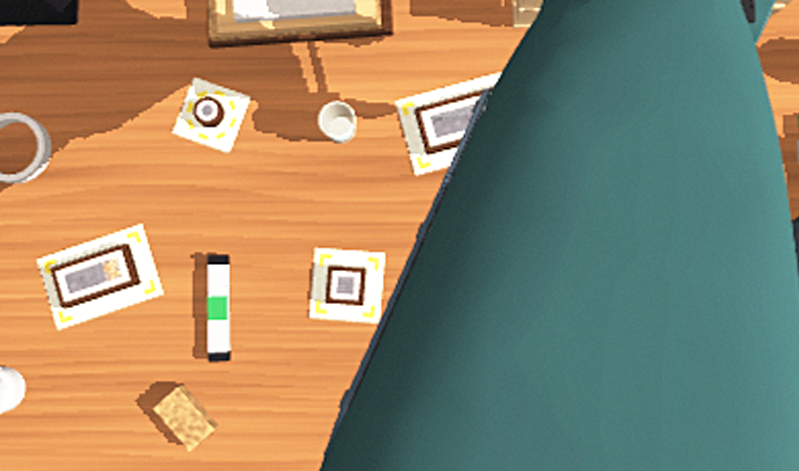

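All four frames are in place, the glass and level haven't moved, and the arm is clear, so I hand in.

```bash
python3 -c "
from plant import arm
print(arm.job_done())"
```

```text
the job is handed in; nothing more can be done
None
```

I took the stack apart from the top down and laid each frame face up on its own card: round, then square, oblong and long. Each was lowered until I felt contact and then released. It took about 32 s on the robot's clock.

My last wrist-camera checks, compared with the card or its tape marks:

| Frame | Off centre | Rotation error |
|---|---|---|
| Round | about 1.2 mm | none (a disc) |
| Square | about 0.4 mm | about 0.3° |
| Oblong | about 1.1 mm | about 0.3° |
| Long | about 0.6 mm | about 0.2° |

- **Bystanders:** in the final top view the glass and spirit level are where they started. The arm covered the two green look-alikes in that view, so I could not check them there; the gripper never went near enough to touch them.
- **Force:** the highest reading I saw was about 20 N, when setting down the oblong frame. During each grasp the wrist also read 5–10 N upward, which I did not explain.
- **Small disagreements:** the top and wrist cameras differed by about 1 mm on card positions, so I used the wrist values. Frame edges measured 2–5% small in the wrist views, but the contact heights matched the given thickness.
- **Failed check:** one card fit on the square picked up the frame's mount instead of the card. I compared against the earlier fit of the empty card.

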